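# Open the pre-filter grille of a bench dust extractor

### The job

The dust extractor on the dye bench is due for a filter change and its carry handle is folded forward over the filter grille. First swing the carry handle all the way up until it clicks home in its upright end position and stays there; then press the grille's release tab inward so that the grille springs ajar, and tip the grille fully open. Leave the jar, the tub and the small pot beside the machine standing where they are.

Things in the scene. Friction and masses are not known exactly. Their poses are not given: they have to be found in the camera images.
- extractor: Bench dust extractor: grey steel case 260 (x) by 300 (y) by 140 mm high, on rubber feet, heavy, does not slide. Origin: centre of its underside, on the bench. Its x axis points from front to rear; the front (face at x = -130 mm) faces the robot, more or less; z is up. Front half of the top: black filter grille (cover). Steel ears on both sides, x -20 to +36 mm, up to 185 mm, carry the handle.
- handle_pivot (a point): Middle of the handle's pivot axis, which runs along the extractor's y axis, at the middle of the case's depth, 182 mm above the bench.
- handle (a joint): Carry handle (rad): 0 = folded forward, level, bar over the grille's front part; grows as the bar rises; 1.571 = upright, end stop. Starts 0.05 to 0.5. The stiff hinge stays where it is left (about 5 N at the bar lifts it). From 1.2 on a spring detent resists with some 6 N more at the bar; past its crest at 1.40 the handle snaps to the end stop and is held there.
- grip (a point): Middle of the handle's cross bar, on its axis, 115 mm from the pivot axis and parallel to it. The bar is a round steel rod 310 mm long, 16 mm in diameter, with a rubber sleeve of 22 mm diameter over its middle 150 mm; side arms at its ends, outside the case. Folded level, there are 24 mm free between sleeve and grille.
- cover (a joint): Black slatted filter grille (rad): 0 = shut, latched; grows as its front edge rises; 1.35 = fully open, end stop. Once unlatched, spring pins lift it to about 0.28; above that its stiff, damped hinge holds it where it is left (3 N at the front edge moves it slowly, more if fast). While the handle is folded, its bar is in the grille's way.
- cover_hinge (a point): Middle of the grille's hinge axis at its rear edge, which runs along the extractor's y axis, 142 mm above the bench, 16 mm in front of the middle of the case.
- cover_edge (a point): Middle of the grille's lower front edge, moving with it. The grille is a flat panel, 122 mm from hinge to front edge, 292 mm wide, 7 mm thick, underside 140 mm above the bench when shut. Its front edge overhangs the case's front face by 8 mm over the whole width except the tab's notch (62 mm wide, in the middle), and can be pushed up there from below once free.
- tab (a joint): Travel of the release tab (m): 0 = at rest, 0.007 = pressed fully inward, that is towards the grille's hinge (the extractor's +x). The latch is free from about 0.004. Pressing takes about 5 N; it springs back when let go.
- tab_front (a point): Middle of the front face of the release tab, a black tongue in the notch in the middle of the grille's front edge, 54 mm wide, 7 mm thick, 143.5 mm above the bench when shut; it stands out 8 mm beyond the grille's front edge, 16 mm beyond the case's front face, with free space in front and below. Moves with tab and grille.
- jar_mid (a point): Bystander: amber glass jar with metal lid, 84 mm diameter, 125 mm high; point at its centre.
- tub_mid (a point): Bystander: clear open plastic tub, 110 mm diameter, 125 mm high; point at its centre.
- pot_mid (a point): Bystander: small white lidded pot, 52 mm diameter, 85 mm high; point at its centre.

How it is judged:
By the outcome, as a careful person would: the job done as asked, in the order asked, and still so for the second after the job is handed in, with the robot touching nothing.
It also fails if it takes over 53 s, if anything falls off the work surface, if the arm or the gripper's body presses on something with over 40 N, if the wrist force passes 120 N, or if a joint passes its speed limit or range.

### The arm

A 7-joint arm with a two-finger parallel gripper is mounted at the origin on the work surface. World frame = base frame: x ahead of the robot, y to its left, z up, the work surface at z = 0. Lengths are in m, angles in degrees, forces in N, time in s.
With the tool pointing down it reaches from about 0.425 to 0.875 m from the base axis. Payload 4.7 kg.
Tool frame: the origin (TCP) lies at the centre of the arm's flange, where the gripper is bolted on; the fingertips stand 182 mm ahead of it and the grasp point (between the pads) lies 164 mm ahead of it; z points along the fingers, y is the line along which they close (so a half turn about z gives the same grasp; the last joint's range is limited). The gripper opens to 87 mm and grips with 3 to 60 N. Pads are 19 mm wide; open, the fingers measure 117 mm over their backs; the gripper's body (75 mm by 190 mm) begins 51 mm behind the grasp point.
Start: joints at [-74.307, 18.392, -4.016, 83.108, 1.295, 78.541, -3.26], TCP at [0.167, 0.628, 0.405] pointing down, gripper open.
Joint ranges: [-163.93, 163.93], [-17.29, 119.83], [-79.2, 71.16], [3.27, 140.29], [-89.18, 269.18], [5.43, 117.66], [-154.24, 154.24]. Speed limits (degrees/s): [147.25, 147.25, 180, 180, 180, 180, 180].

### API

Orientations are given as [roll, pitch, yaw] about the fixed x, y, z axes, in that order (R = Rz(yaw) Ry(pitch) Rx(roll)).
In Python, from cell import env gives the robot as it stands. The module is installed in compiled form; this text tells all that it offers.
- The arm moves only by the tool step_arm, never from a script. Its argument "steps" is one flat list of numbers, 5 for each row, row after row: the opening, from 0 (shut) to 1 (fully open), then the shift along the tool's x, y, z in mm, then the turn about the tool's z in degrees. In form: [grip, dx, dy, dz, roll, grip, dx, dy, dz, roll, ...]. A call has 1 to 12 rows; each row shifts and turns the commanded pose from where the row before left it, along the tool's axes as they then stand; what a row does not reach is not made up. A row lasts 1/8 s, in which the tool goes at most 62.5 mm and 10.7 degrees, less where a joint would pass 70% of its speed; a pose out of reach is approached as far as the arm can. A call with a gripper value outside its range is refused whole. The fingers move at their own pace and stop on an object; "grip_force" is the grip in N (left out, the last holds). Time passes only in rows, so rows that do not move let the fingers close. It gives the time, the measured TCP pose, the force, the opening and the grip force at its end, in the units of the state.
- env.get_obs(): the state, without advancing time (a new reading comes with each control period).
- env.read_camera(name): name is "side" or "top"; returns a dict with "image" (420x560x3 uint8, red, green, blue), "camera_matrix" (3x3 intrinsics, pixels), "R" (3x3) and "t" (3): a world point X has camera coordinates R X + t. Camera axes: x right, y down, z forward; pixel columns grow to the right and rows downward; lengths in m; the calibration is good to about 2 mm. A picture is of the moment at which its call begins. There is no depth.
- env.sign_off(): hands the job in; it is judged then, once.
The state is a dict: "time_s": time; "qpos": joint angles; "joint_velocities": joint speeds; "effort": joint torques, N m; "tool_pos": TCP position; "tool_rot": TCP orientation; "force": force on the tool from outside, world axes, zero at the start; "wrist_torque": the same for the moment, N m; "grip_width": finger opening in m; "grasp_force": force on a finger pad.
Only numpy, scipy, OpenCV 4.12 (cv2) and the standard library are available. Lean on these libraries where they do the work, as an engineer would, in place of code of your own. Each camera call takes 0.05 s, during which the arm holds its last target. There are 200 camera calls.

## Working session

There is one attempt and no reset: what is moved stays moved. The work goes in short steps, Python scripts to look and compute and a tool call to move; the robot and the scene stay as the last step left them, time stands still between calls to the robot, and variables do not carry over. Pictures are saved under pics/ and viewed, at most 10 in all, crops included, and the job is handed in when it is done.

Besides the shell and the picture viewer there is one more tool, called after ">>>" as name(argument=value, ...), one argument or row to a line, values as JSON. step_arm: Moves the arm, as the interface text tells. Its arguments: {"type":"object","properties":{"steps":{"type":"array","items":{"type":"number"}},"grip_force":{"type":"number"}},"required":["steps"]}

```bash
mkdir -p pics; python3 - <<'E'
from cell import env
import cv2,numpy as np
o=env.get_obs()
print({k:np.round(v,3).tolist() for k,v in o.items()})
for n in("side","top"):
    c=env.read_camera(n); cv2.imwrite(f"pics/{n}0.png",c["image"][:,:,::-1])
    np.savez(f"{n}.npz",K=c["camera_matrix"],R=c["R"],t=c["t"])
    print(n,np.round(c["camera_matrix"],1).tolist(),np.round(c["R"],3).tolist(),np.round(c["t"],3).tolist(), np.round(-c["R"].T@c["t"],3))
E
```

```text
{'time_s': 0.0, 'qpos': [-74.307, 18.438, -4.016, 83.174, 1.294, 78.539, -3.26], 'joint_velocities': [-0.027, 0.008, 0.067, 0.07, 0.043, 0.018, -0.061], 'effort': [0.0, -49.128, -0.404, -31.254, -0.064, 0.043, 0.0], 'tool_pos': [0.167, 0.628, 0.404], 'tool_rot': [-179.893, 0.005, 165.118], 'force': [0.304, 0.468, 0.02], 'wrist_torque': [0.007, 0.002, 0.008], 'grasp_force': 0.0, 'grip_width': 0.087}
side [[432.5, 0.0, 285.1], [0.0, 432.5, 207.4], [0.0, 0.0, 1.0]] [[-0.998, -0.055, -0.014], [-0.032, 0.749, -0.662], [0.047, -0.66, -0.75]] [0.564, 0.105, 1.07] [0.515 0.658 0.88 ]
top [[416.6, 0.0, 284.7], [0.0, 416.6, 208.0], [0.0, 0.0, 1.0]] [[0.006, -1.0, 0.014], [-0.997, -0.008, -0.081], [0.081, -0.014, -0.997]] [-0.012, 0.559, 1.028] [0.475 0.007 1.07 ]
```

View pics/side0.png

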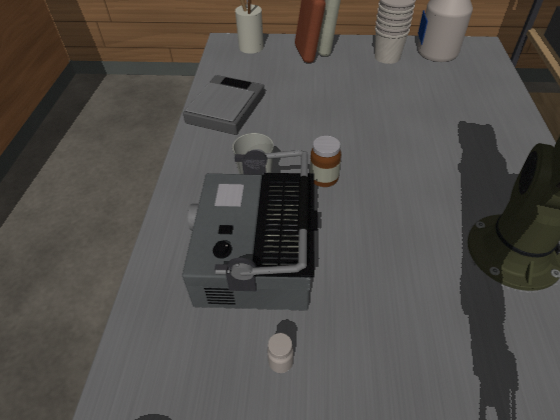

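View pics/top0.png

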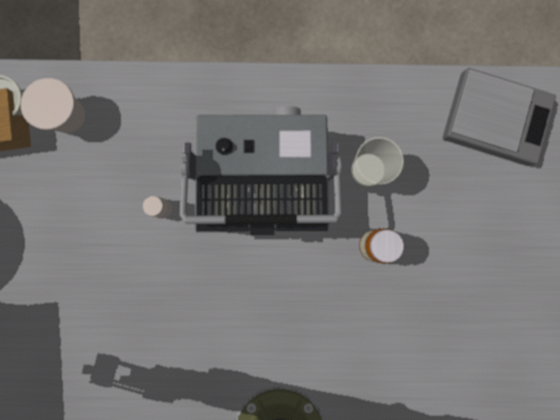

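The side view shows the extractor at about (255,240), with the handle slightly raised. The pot is at (280,352), the jar at (325,160) and the tub at (253,150). In the top view the case spans columns 197–327 with its rear edge at row 115, the grille front is at row 230, the tab at (262,233) and the bar at row 219. I'll enlarge both for an accurate fit.

```bash
python3 - <<'E'
import cv2
for n,(a,b,c,d) in dict(side=(170,130,180,200),top=(165,95,200,150)).items():
    im=cv2.imread(f"pics/{n}0.png")[b:b+d,a:a+c]
    f=3 if n=="side" else 4
    im=cv2.resize(im,None,fx=f,fy=f,interpolation=cv2.INTER_CUBIC)
    cv2.imwrite(f"pics/{n}0c.png",cv2.convertScaleAbs(im,alpha=1.8))
E
```

```text
(no output)
```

View pics/side0c.png

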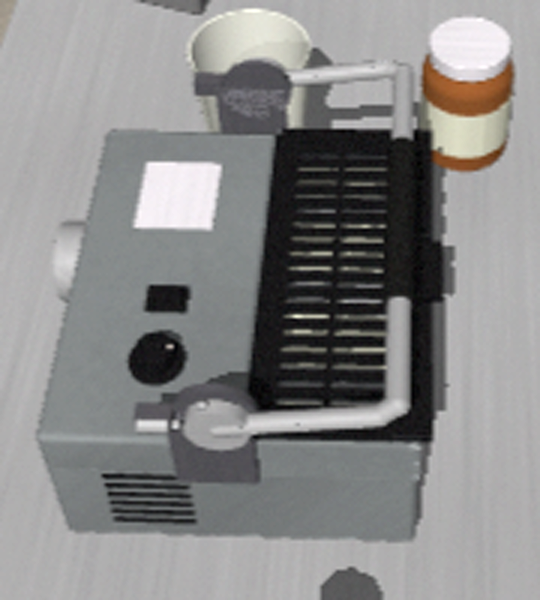

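View pics/top0c.png

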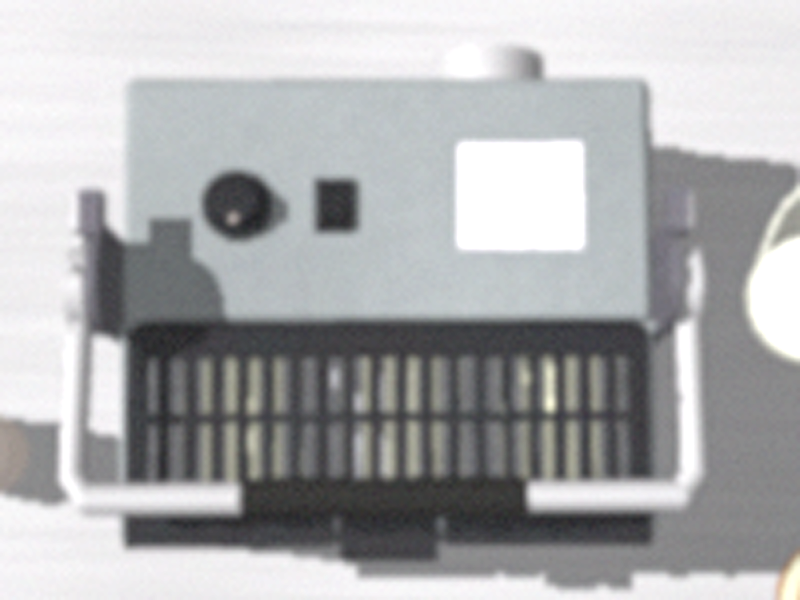

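The crops give clear positions for the case corners, grille corners, tab and sleeve ends, so I'll fit the pose and handle angle from them.

```bash
cat >h.py <<'E'
import numpy as np
C={n:np.load(f"{n}.npz") for n in("side","top")}
def proj(n,X):
    c=C[n]; p=c["K"]@(c["R"]@X+c["t"]); return p[:2]/p[2]
def W(p,l):  # local m -> world
    c,s=np.cos(p[2]),np.sin(p[2]); return np.array([p[0]+c*l[0]-s*l[1],p[1]+s*l[0]+c*l[1],l[2]])
E
python3 - <<'E'
from h import *
from scipy.optimize import least_squares
T=lambda c,r:("top",165+c/4-.4,95+r/4-.4)
S=lambda c,r:("side",170+c/3-.3,130+r/3-.3)
fix=[(T(128,80),(130,150,140)),(T(648,80),(130,-150,140)),(T(124,545),(-138,146,142)),(T(652,545),(-138,-146,142)),
(T(340,558),(-146,27,143)),(T(437,558),(-146,-27,143)),
(S(108,130),(130,-150,140)),(S(40,437),(130,150,140)),(S(432,438),(-138,146,146)),(S(432,132),(-138,-146,146)),(S(453,248),(-146,-27,143)),(S(453,297),(-146,27,143))]
bar=[(T(243,497),75),(T(527,497),-75),(S(400,140),-75),(S(398,300),75)]
def res(p):
    r=[]
    for (n,u,v),l in fix: r+=list(proj(n,W(p,np.array(l)/1e3))-[u,v])
    for (n,u,v),y in bar:
        l=np.array([-.115*np.cos(p[3]),y/1e3,.182+.115*np.sin(p[3])]); r+=list(proj(n,W(p,l))-[u,v])
    return r
s=least_squares(res,[.55,0,0,.2],loss="soft_l1")
print(s.x,np.degrees(s.x[2])); print(np.round(np.reshape(res(s.x),(-1,2)),1).tolist())
p=s.x; np.save("pose.npy",p)
print("grip",W(p,[-.115*np.cos(p[3]),0,.182+.115*np.sin(p[3])]),"tab",W(p,[-.146,0,.1435]))
E
```

```text
[0.6343865  0.04618874 0.01272672 0.18749418] 0.729187084978354
[[-1.0, -0.4], [0.6, -0.6], [0.3, 1.3], [-0.3, 0.5], [-0.0, 1.4], [0.1, 1.2], [-0.6, -1.4], [-2.5, -0.1], [0.3, 0.1], [0.1, -0.6], [-3.3, -1.4], [-3.1, 1.1], [-0.9, 0.4], [0.2, -0.0], [0.5, 0.2], [0.1, -0.3]]
grip [0.52141109 0.04475086 0.20343572] tab [0.48839832 0.04433069 0.1435    ]
```

>>> step_arm(
  steps=[1,0,0,-40,0,1,-41,-39.4,0,0,1,-41,-39.4,0,0,1,-41,-39.4,0,0,1,-41,-39.4,0,0,1,-41,-39.4,0,0,1,-41,-39.4,0,0,1,-41,-39.4,0,0,1,-41,-39.4,0,0,1,-41,-39.4,0,0,1,-41,-39.4,0,0,1,-41,-39.4,0,0],
)

```text
time_s: 1.6
tool_pos: [0.492, 0.0917, 0.4446]
tool_rot: [180.0, -0.0, 165.1]
force: [0.4, 0.2, -0.1]
grip_width: 0.087
grasp_force: 0.0
```

>>> step_arm(
  steps=[1,-41,-39.4,0,0,1,0,0,0,10.6,1,0,0,0,10.6,1,0,0,0,10.6,1,0,0,0,10.6,1,0,0,0,10.6,1,0,0,0,10.6,1,0,0,0,10.6,1,0,0,0,0,1,0,0,0,0],
)

```text
time_s: 2.85
tool_pos: [0.521, 0.0449, 0.4446]
tool_rot: [-180.0, 0.0, 91.1]
force: [-0.4, 0.6, -0.4]
grip_width: 0.087
grasp_force: 0.0
```

>>> step_arm(
  steps=[1,0,0,25,0,1,0,0,25,0,1,0,0,17,0,1,0,0,10,0,1,0,0,0,0,0,0,0,0,0,0,0,0,0,0,0,0,0,0,0,0,0,0,0,0,0,0,0,0,0,0,0,0,0,0],
  grip_force=20,
)

```text
time_s: 4.22
tool_pos: [0.521, 0.0449, 0.3678]
tool_rot: [180.0, -0.0, 90.9]
force: [-0.9, 0.3, -0.3]
grip_width: 0.0349
grasp_force: 0.0
```

>>> step_arm(
  steps=[0,0,0,0,0,0,0,0,0,0,0,0,0,0,0],
)

```text
time_s: 4.6
tool_pos: [0.5217, 0.0449, 0.3679]
tool_rot: [179.9, 0.0, 90.9]
force: [5.6, 0.3, -3.4]
grip_width: 0.0214
grasp_force: 20.0
```

```bash
python3 - <<'E'
import numpy as np
t=np.linspace(.187,1.6,20);a=115
print([(round(t[i+1],2),round(a*(np.cos(t[i])-np.cos(t[i+1])),1),round(-a*(np.sin(t[i+1])-np.sin(t[i])),1)) for i in range(19)])
E
```

```text
[(np.float64(0.26), np.float64(1.9), np.float64(-8.3)), (np.float64(0.34), np.float64(2.5), np.float64(-8.2)), (np.float64(0.41), np.float64(3.1), np.float64(-8.0)), (np.float64(0.48), np.float64(3.7), np.float64(-7.7)), (np.float64(0.56), np.float64(4.3), np.float64(-7.4)), (np.float64(0.63), np.float64(4.8), np.float64(-7.1)), (np.float64(0.71), np.float64(5.3), np.float64(-6.7)), (np.float64(0.78), np.float64(5.8), np.float64(-6.3)), (np.float64(0.86), np.float64(6.2), np.float64(-5.8)), (np.float64(0.93), np.float64(6.7), np.float64(-5.4)), (np.float64(1.01), np.float64(7.0), np.float64(-4.8)), (np.float64(1.08), np.float64(7.4), np.float64(-4.3)), (np.float64(1.15), np.float64(7.7), np.float64(-3.8)), (np.float64(1.23), np.float64(7.9), np.float64(-3.2)), (np.float64(1.3), np.float64(8.2), np.float64(-2.6)), (np.float64(1.38), np.float64(8.3), np.float64(-2.0)), (np.float64(1.45), np.float64(8.4), np.float64(-1.3)), (np.float64(1.53), np.float64(8.5), np.float64(-0.7)), (np.float64(1.6), np.float64(8.6), np.float64(-0.1))]
```

>>> step_arm(
  steps=[0,0,1.9,-8.3,0,0,0,2.5,-8.2,0,0,0,3.1,-8.0,0,0,0,3.7,-7.7,0,0,0,4.3,-7.4,0,0,0,4.8,-7.1,0],
)

```text
time_s: 5.35
tool_pos: [0.5393, 0.0451, 0.4141]
tool_rot: [-179.4, -0.0, 90.9]
force: [-11.1, 0.4, -0.8]
grip_width: 0.0211
grasp_force: 20.0
```

>>> step_arm(
  steps=[0,0,5.3,-6.7,0,0,0,5.8,-6.3,0,0,0,6.2,-5.8,0,0,0,6.7,-5.4,0,0,0,7.0,-4.8,0,0,0,7.4,-4.3,0,0,0,7.7,-3.8,0],
)

```text
time_s: 6.22
tool_pos: [0.5849, 0.0452, 0.4574]
tool_rot: [-179.6, -0.2, 90.9]
force: [-17.4, -1.1, 22.6]
grip_width: 0.0213
grasp_force: 20.0
```

>>> step_arm(
  steps=[0,0,7.9,-3.2,0,0,0,8.2,-2.6,0,0,0,8.3,-2,0,0,0,8.4,-1.3,0,0,0,8.5,-0.7,0,0,0,6,0,0,0,0,0,0,0],
)

```text
time_s: 7.1
tool_pos: [0.6352, 0.0464, 0.465]
tool_rot: [179.8, -0.0, 90.9]
force: [-2.9, -0.6, 6.1]
grip_width: 0.0214
grasp_force: 20.0
```

>>> step_arm(
  steps=[0,0,4,0,0,0,0,0,0,0,0,0,-3,0,0,1,0,0,0,0,1,0,0,0,0,1,0,0,0,0,1,0,0,0,0,1,0,0,0,0,1,0,0,-20,0,1,0,0,-30,0],
)

```text
time_s: 8.35
tool_pos: [0.6356, 0.0469, 0.5109]
tool_rot: [-179.9, 0.0, 90.9]
force: [0.2, 1.2, 0.6]
grip_width: 0.0824
grasp_force: 0.0
```

>>> step_arm(
  steps=[0,0,-45,-15,0,0,0,-45,0,0,0,0,-45,0,0,0,0,-43,0,0,0,0,0,0,0],
)

```text
time_s: 8.98
tool_pos: [0.4557, 0.0434, 0.5272]
tool_rot: [179.9, -0.2, 91.0]
force: [-0.6, 0.2, 0.3]
grip_width: 0.0453
grasp_force: 0.0
```

```bash
python3 - <<'E'
from cell import env
import cv2,numpy as np
print(np.round(env.get_obs()["qpos"],1))
o=[]
for n in("side","top"):
    im=env.read_camera(n)["image"][90:330,140:440,::-1]; o.append(im)
im=cv2.resize(np.hstack(o),(800,320)); cv2.imwrite("pics/b1.png",cv2.convertScaleAbs(im,alpha=1.6))
E
```

```text
[-42.2  -9.5  29.4  97.9   4.5  90.3 -12.1]
```

View pics/b1.png

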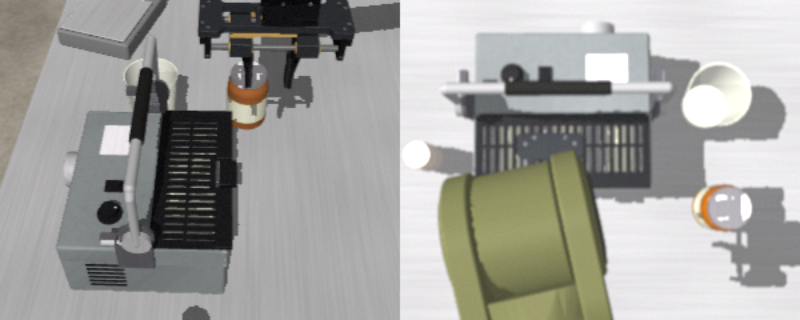

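The side view shows the handle standing upright, with the bar at about (148,90) and the ears at (135,240). The grille is still shut, with its tab at (225,172), and the jar, tub and pot look undisturbed. Next I'll turn the gripper and go down in front of the tab.

>>> step_arm(
  steps=[0,0,0,14,10.03,0,0,0,14,10.03,0,0,0,14,10.03,0,0,0,14,10.03,0,0,0,14,10.03,0,0,0,14,10.03,0,0,0,14,10.03,0,0,0,14,10.03,0,0,0,14,10.03,0,0,0,0,0],
)

```text
time_s: 10.32
tool_pos: [0.4584, 0.0436, 0.399]
tool_rot: [179.9, 0.2, 0.7]
force: [-0.0, 0.6, 1.0]
grip_width: 0.0003
grasp_force: 0.0
```

>>> step_arm(
  steps=[0,0,0,30,0,0,0,0,30,0,0,0,0,20,0,0,0,0,7,0,0,0,0,0,0],
)

```text
time_s: 10.95
tool_pos: [0.4583, 0.0439, 0.3136]
tool_rot: [180.0, -0.0, 0.7]
force: [-0.4, -0.1, 0.8]
grip_width: 0.0005
grasp_force: 0.0
```

>>> step_arm(
  steps=[0,5,0,0,0,0,5,0,0,0,0,4,0,0,0,0,2,0,0,0,0,0,0,0,0],
)

```text
time_s: 11.58
tool_pos: [0.4739, 0.044, 0.3133]
tool_rot: [180.0, 0.0, 0.6]
force: [0.1, -1.1, -1.0]
grip_width: 0.0001
grasp_force: 0.0
```

>>> step_arm(
  steps=[0,2,0,0,0,0,2,0,0,0,0,2,0,0,0,0,0,0,0,0],
)

```text
time_s: 12.08
tool_pos: [0.4793, 0.0442, 0.3132]
tool_rot: [-180.0, 0.1, 0.6]
force: [-3.7, -0.5, 2.8]
grip_width: 0.0001
grasp_force: 1.8
```

>>> step_arm(
  steps=[0,2,0,0,0,0,0,0,0,0],
)

```text
time_s: 12.32
tool_pos: [0.4816, 0.0441, 0.3132]
tool_rot: [-180.0, 0.0, 0.6]
force: [-4.2, -0.2, 2.8]
grip_width: 0.0001
grasp_force: 2.1
```

>>> step_arm(
  steps=[0,2,0,0,0,0,0,0,0,0],
)

```text
time_s: 12.58
tool_pos: [0.4843, 0.0441, 0.3136]
tool_rot: [-180.0, -0.1, 0.6]
force: [-2.8, 0.1, 1.4]
grip_width: 0.0004
grasp_force: 1.0
```

>>> step_arm(
  steps=[0,1.5,0,0,0,0,0,0,0,0],
)

```text
time_s: 12.82
tool_pos: [0.4854, 0.0442, 0.3133]
tool_rot: [180.0, -0.0, 0.6]
force: [-1.7, 1.0, 0.7]
grip_width: 0.0004
grasp_force: 0.9
```

>>> step_arm(
  steps=[0,-8,0,0,0,0,-8,0,0,0,0,0,0,0,0],
)

```text
time_s: 13.2
tool_pos: [0.4687, 0.044, 0.3134]
tool_rot: [-180.0, -0.0, 0.7]
force: [-0.3, 0.2, -0.3]
grip_width: 0.0003
grasp_force: 0.0
```

```bash
python3 - <<'E'
from cell import env
import cv2,numpy as np
im=env.read_camera("side")["image"][120:330,160:400,::-1]
cv2.imwrite("pics/b2.png",cv2.convertScaleAbs(cv2.resize(im,None,fx=2.5,fy=2.5),alpha=1.8))
E
```

```text
(no output)
```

View pics/b2.png

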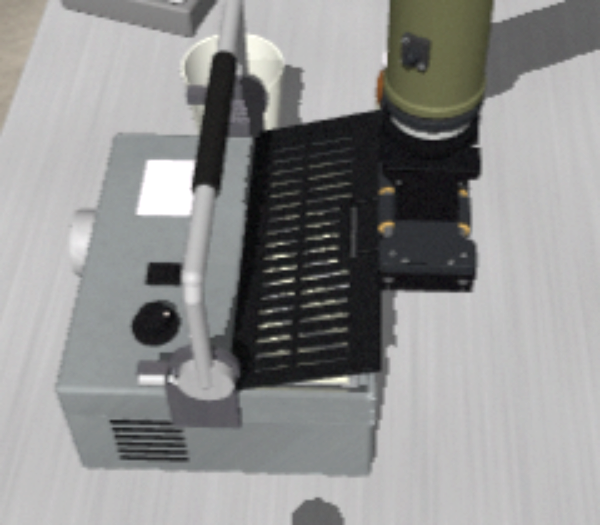

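The grille has sprung ajar: its near corner is at (380,370) and clearly lifted off the case, and the handle is still upright. Next I'll shift 48 mm left of the tab, raise the fingertips to edge height and push the edge along its arc.

>>> step_arm(
  steps=[0,0,-24,-12,0,0,0,-24,-13,0,0,7,0,0,0,0,7,0,0,0,0,4,0,0,0,0,4,0,0,0,0,0,0,0,0],
)

```text
time_s: 14.12
tool_pos: [0.4906, 0.0916, 0.3379]
tool_rot: [179.9, 0.1, 0.6]
force: [-2.6, -1.5, -0.1]
grip_width: 0.0004
grasp_force: 0.7
```

```bash
python3 - <<'E'
import numpy as np
t=np.linspace(.28,1.37,25); d=np.linspace(17,7,25)
x=618-122*np.cos(t)-10+np.minimum(3,np.arange(25)); z=140+122*np.sin(t)-d+182
print("start",x[0],z[0],"end",x[-1],z[-1]); print(np.round(np.c_[np.diff(x),-np.diff(z)],1).tolist())
E
```

```text
start 490.75123652608596 338.71538912482185 end 586.6671340382961 434.54878349063097
[[2.7, -5.7], [2.9, -5.6], [3.1, -5.5], [2.4, -5.4], [2.6, -5.3], [2.8, -5.2], [3.0, -5.1], [3.2, -4.9], [3.4, -4.8], [3.6, -4.6], [3.8, -4.4], [4.0, -4.3], [4.2, -4.1], [4.3, -3.9], [4.5, -3.7], [4.6, -3.5], [4.7, -3.3], [4.9, -3.1], [5.0, -2.8], [5.1, -2.6], [5.2, -2.4], [5.3, -2.1], [5.3, -1.9], [5.4, -1.6]]
```

Contact came exactly where the fit predicted (-2.6 N). I'll follow the arc.

>>> step_arm(
  steps=[0,2.7,0,-5.7,0,0,2.9,0,-5.6,0,0,3.1,0,-5.5,0,0,2.4,0,-5.4,0],
)

```text
time_s: 14.62
tool_pos: [0.4999, 0.0921, 0.3598]
tool_rot: [179.9, 0.5, 0.7]
force: [-9.4, -1.3, 0.2]
grip_width: 0.0004
grasp_force: 4.8
```

>>> step_arm(
  steps=[0,2.6,0,-5.3,0,0,2.8,0,-5.2,0,0,3,0,-5.1,0,0,3.2,0,-4.9,0,0,3.4,0,-4.8,0,0,3.6,0,-4.6,0],
)

```text
time_s: 15.38
tool_pos: [0.5197, 0.0922, 0.3907]
tool_rot: [180.0, 0.2, 0.6]
force: [-5.8, -1.3, 1.0]
grip_width: 0.0002
grasp_force: 2.5
```

>>> step_arm(
  steps=[0,3.8,0,-4.4,0,0,4,0,-4.3,0,0,4.2,0,-4.1,0,0,4.3,0,-3.9,0,0,4.5,0,-3.7,0,0,4.6,0,-3.5,0],
)

```text
time_s: 16.12
tool_pos: [0.5462, 0.0932, 0.4146]
tool_rot: [-180.0, -0.0, 0.7]
force: [-2.3, 0.7, -2.2]
grip_width: 0.0004
grasp_force: 1.1
```

>>> step_arm(
  steps=[0,4.7,0,-3.3,0,0,4.9,0,-3.1,0,0,5,0,-2.8,0,0,5.1,0,-2.6,0,0,5.2,0,-2.4,0,0,5.3,0,-2.1,0],
)

```text
time_s: 16.88
tool_pos: [0.5764, 0.0932, 0.4308]
tool_rot: [-180.0, -0.0, 0.6]
force: [-2.8, 0.2, -1.7]
grip_width: 0.0003
grasp_force: 1.1
```

>>> step_arm(
  steps=[0,4,0,-1.9,0,0,3,0,-1,0,0,0,0,0,0],
)

```text
time_s: 17.25
tool_pos: [0.5815, 0.0933, 0.4324]
tool_rot: [180.0, 0.4, 0.7]
force: [-9.6, 1.2, -0.8]
grip_width: 0.0005
grasp_force: 4.6
```

>>> step_arm(
  steps=[0,2,0,0,0,0,2,0,0,0,0,0,0,0,0],
)

```text
time_s: 17.62
tool_pos: [0.5834, 0.0934, 0.4322]
tool_rot: [180.0, 0.9, 0.7]
force: [-18.8, -0.8, 4.3]
grip_width: 0.0003
grasp_force: 9.7
```

The force climbs steeply at x = 0.582, which is the predicted end stop. I'll back away and check.

>>> step_arm(
  steps=[0,-10,0,0,0,0,-40,0,0,0,0,-40,0,-20,0,0,-30,0,-20,0,0,0,0,0,0,0,0,0,0,0],
)

```text
time_s: 18.38
tool_pos: [0.4677, 0.0918, 0.4739]
tool_rot: [-180.0, -0.1, 0.6]
force: [0.1, -0.5, -1.4]
grip_width: -0.0
grasp_force: 0.0
```

```bash
python3 - <<'E'
from cell import env
from h import *
import cv2
p=np.load("pose.npy")
im=env.read_camera("side")["image"][:,:,::-1].copy()
im=cv2.resize(cv2.convertScaleAbs(im,alpha=1.6),None,fx=3,fy=3)
def dot(l,c): cv2.circle(im,tuple(int(v*3+1) for v in proj("side",W(p,l))),4,c,1)
for y in(-.146,.146):
  for a,c in((1.35,(0,0,255)),(1.2,(255,0,0))): dot([-.016-.122*np.cos(a),y,.14+.122*np.sin(a)],c)
for y in(-.075,.075):
  for a,c in((1.571,(0,255,0)),(1.4,(255,0,255))): dot([-.115*np.cos(a),y,.182+.115*np.sin(a)],c)
cv2.imwrite("pics/b3.png",im[300:870,480:1180])
E
```

```text
(no output)
```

View pics/b3.png

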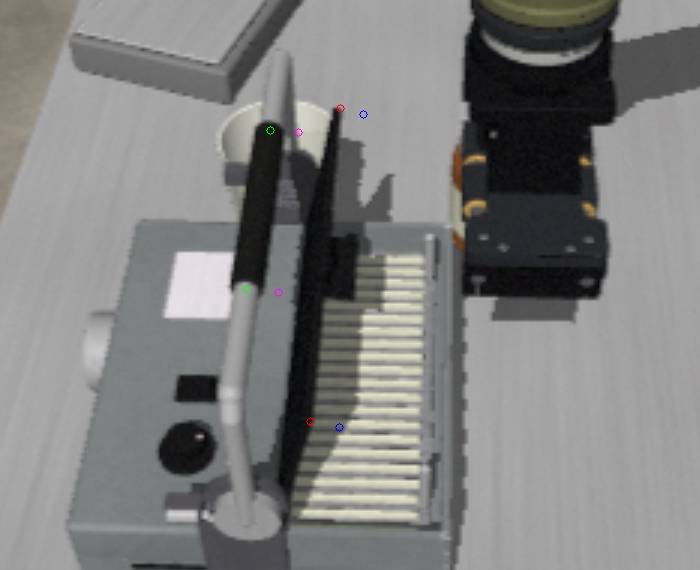

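The markers match: the far corner of the grille's front edge is on the 1.35 rad marker (340,108) and the sleeve ends are on the upright markers (270,130) and (246,289). The robot is clear of everything, so I'm handing in.

```bash
python3 -c "
from cell import env
print(env.sign_off())"
```

```text
the job is handed in; nothing more can be done
None
```

I swung the handle up until it clicked home, pressed the release tab so the grille sprang ajar, tipped the grille fully open to its stop, and handed the job in at about 18 s with the jar, tub and pot untouched by the arm.

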